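# Clear the cork jammed in the corking sleeve

## Robot

A 6-joint arm with a two-finger parallel gripper is mounted at the origin on the work surface. World frame = base frame: x ahead of the robot, y to its left, z up, the work surface at z = 0. Lengths are in mm, angles in degrees, forces in N, time in s.
With the tool pointing down it reaches from about 300 to 850 mm from the base axis. Payload 4.2 kg.
Tool frame: the origin (TCP) lies between the finger pads; the fingertips stand 19 mm ahead of it and the grasp point (between the pads) is the TCP; z points along the fingers, x is the direction in which the jaws open and shut, and the axes are right-handed (so a half turn about z gives the same grasp; the last joint's range is limited). The gripper opens to 91 mm and grips with 3 to 60 N. Pads are 32 mm wide; open, the fingers measure 118 mm over their backs; the gripper's body (76 mm by 178 mm) begins 60 mm behind the grasp point.
Start: joints at [72.938, 18.312, 89.639, -0, 72.044, -1.146], TCP at [157.69, 552.969, 232.976] pointing down, gripper open.
Joint ranges: [-177.97, 177.97], [-48.28, 115.42], [12.27, 149.76], [-77.06, 257.06], [2.81, 150.46], [-146.56, 146.56]. Speed limits (degrees/s): [147.25, 147.25, 180, 180, 180, 180].

## Interface

Orientations are given as [roll, pitch, yaw] about the fixed x, y, z axes, in that order (R = Rz(yaw) Ry(pitch) Rx(roll)).
In Python, from workcell import sensors, grab_frame, env gives the robot as it stands.
- The arm moves only by the tool servo_tool, never from a script. Its argument "motion" is one flat list of numbers, 7 for each row, row after row: the shift along the world's x, y, z in mm, then the turn, a rotation vector about the world's x, y, z in rad, then the opening in per cent of the stroke, from 0 (shut) to 100 (fully open). In form: [x, y, z, rx, ry, rz, grip, x, y, z, rx, ry, rz, grip, ...]. A call has 1 to 10 rows; each row shifts and turns the commanded pose from where the row before left it; what a row does not reach is not made up. A row lasts 1/12 s, in which the tool goes at most 41.7 mm and 7.16 degrees, less where a joint would pass 70% of its speed; a pose out of reach is approached as far as the arm can. A call with a gripper value outside its range is refused whole. The fingers move at their own pace and stop on an object; "newtons" is the grip in N (left out, the last holds). Time passes only in rows, so rows that do not move let the fingers close. It gives the time, the measured TCP pose, the force and the opening at its end, in the units of the state.
- sensors.state(): the state, without advancing time (a new reading comes with each control period).
- grab_frame(name): name is "side" or "top"; returns a dict with "image" (480x640x3 uint8, red, green, blue), "depth" (480x640 float32, mm along the optical axis (not along the pixel's ray), 0 where there is no reading), "fx", "fy", "cx", "cy" (pixels), "dist_coeffs" ([k1, k2, p1, p2, k3] as OpenCV has them; the pictures are not rectified), "extrinsics" (4x4, takes a point from camera to world coordinates). Camera axes: x right, y up, looking along -z (the intrinsics and any distortion apply to the point x, -y, -z); pixel columns grow to the right and rows downward; lengths in mm; the calibration is good to about 2 mm. A picture is of the moment at which its call begins.
- env.job_done(): hands the job in, once; it reports no verdict.
The state is a dict: "time_s": time; "qpos": joint angles; "qvel": joint speeds; "effort": joint torques, N m; "ee_pos": TCP position; "ee_rot": TCP orientation; "force": force on the tool from outside, world axes, zero at the start; "torque": the same for the moment, N m; "gripper_width": finger opening in mm.
Only numpy, scipy, OpenCV 4.12 (cv2) and the standard library are available. Lean on these libraries where they do the work, as an engineer would, in place of code of your own. Each camera call takes 0.05 s, during which the arm holds its last target.

## Task

A cork has jammed inside the sloping steel sleeve of the corking stand. Take the wooden dowel from its rest, push the cork down through the sleeve and out of its lower end with it, never forcing the dowel hard against the sleeve, so that the cork drops into the bowl underneath; then pull the dowel out again and lay it back in both notches of its rest. Leave the two jars and the oil bottle where they stand.

Things in the scene. Friction and masses are not known exactly. Their poses are not given: they have to be found in the camera images.
- stand: Heavy fixed green-painted corking stand: plate 130 x 110 x 12 mm (x -120 to +10, y -55 to +55 mm in its frame) and a post 24 mm thick, both below the sleeve. Origin: on the counter. Its x axis points, level, the way the sleeve slopes down, from mouth to lower end; z up.
- sleeve: Steel tube fixed on the stand, sloping 25 degrees. Origin: centre of its lower, open end, 95 mm above the counter; z runs up along the bore to the mouth, y is level, x points up, square to the bore. Bore 27 mm across, 115 mm long, wall 4 mm; then a funnel mouth (z 115 to 129 mm) widening to about 42 mm inside, 50 mm outside. A 7 mm sight slot runs along its top.
- mouth (a point): Centre of the sleeve's upper, funnel-shaped end (on the bore's axis, 129 mm from the lower end). Two spring pads in the bore's left and right walls (30 to 86 mm from the lower end) clamp the cork; with the cork gone they stand 23 mm apart, so the dowel passes.
- exit (a point): Centre of the sleeve's lower open end.
- cork: Plain cork cylinder 24 mm in diameter, 36 mm long, 15 g, jammed in the sleeve. Origin: its centre; z along its length. Pushing it needs roughly 6 to 15 N as long as the pads hold it; past them it moves easily but must be pushed on until it tips out of the lower end (its centre about 5 to 10 mm beyond).
- bowl: Fixed white bowl, 170 mm across the rim, 50 mm high, under the sleeve's lower end. Origin: centre of its underside.
- dowel: Wooden dowel, 22 mm thick, 180 mm long, ends alike, 60 g. Origin: its middle; x along it, roughly the way the sleeve slopes down. In the rest only its middle can be held, too far forward to push it right through the sleeve: regrasp it farther back once it sits 50 mm or more in the sleeve. Let go there, it stays but its back end sags about 0.15 rad; pushed so, it wedges: lift it into line first.
- dowel_tip (a point): Centre of the dowel's front end face, 90 mm from its middle.
- rest: Fixed dark wooden rest, plate 190 x 70 x 12 mm, with two V-notched supports in line: a trough 62 mm long under the dowel's back end (x -92 to -30 mm) and a cheek 12 mm thick at x = +62 mm; their top edges reach 68 mm up and are 58 mm apart. Origin: centre line, on the counter; x along the dowel lying in it, whose axis is then 55 mm above the origin.
- jar_olives: Bystander: lidded jar of olives, 66 mm wide, 95 mm high. Origin: centre of its underside.
- jar_peppers: Bystander: lidded jar, 60 mm wide, 75 mm high. Origin: centre of its underside.
- oil: Bystander: oil bottle, 52 mm wide, 170 mm high. Origin: centre of its underside.
Mind the look-alikes: they are no part of the job. What is shaped like the rest but turquoise or yellow is not meant. Of the things that look like the sleeve, the larger one is meant.

How it is judged:
By the outcome, as a careful person would: the job done as asked, in the order asked, and still so for the second after the job is handed in, with the robot touching nothing.
It also fails if it takes over 64 s, if anything falls off the work surface, if the arm or the gripper's body presses on something with over 40 N, if the wrist force passes 120 N, or if a joint passes its speed limit or range.

## Working session

There is one attempt and no reset: what is moved stays moved. The work goes in short steps, Python scripts to look and compute and a tool call to move; the robot and the scene stay as the last step left them, time stands still between calls to the robot, and variables do not carry over. Pictures are saved under pics/ and viewed, and the job is handed in when it is done.

Besides the shell and the picture viewer there is one more tool, called after "Emit:" as name(argument=value, ...), one argument or row to a line, values as JSON. servo_tool: Moves the arm, as the interface text tells. Its arguments: {"type":"object","properties":{"motion":{"type":"array"},"newtons":{"type":"number"}},"required":["motion"]}

```bash
ls; mkdir -p pics; python3 - <<'E'
from workcell import sensors, grab_frame, env
import cv2,numpy as np,pickle
print(sensors.state())
for n in("side","top"):
    f=grab_frame(n); pickle.dump(f,open(f'{n}0.pkl','wb'))
    cv2.imwrite(f'pics/{n}0.png',f['image'][:,:,::-1])
    print(n,f['fx'],f['fy'],f['cx'],f['cy'],f['dist_coeffs'],f['extrinsics'])
E
```

```text
pics
{'time_s': 0.0, 'qpos': array([ 7.29377726e+01,  1.83517891e+01,  8.97058407e+01,  8.67098437e-04,
        7.20440349e+01, -1.14601720e+00]), 'qvel': array([ 0.10322164,  0.00744072, -0.02322565,  0.10011104, -0.04019511,
        0.04218613]), 'effort': array([ 2.76925595e-03, -4.12465811e+01, -2.31981969e+01,  7.29420106e-02,
        4.56075592e-02, -1.44909804e-04]), 'ee_pos': array([157.54130136, 552.50965486, 232.12260118]), 'ee_rot': array([-1.79997142e+02,  1.01627930e-01,  7.40835242e+01]), 'force': array([0.10899517, 0.31612713, 0.3077475 ]), 'torque': array([ 0.03885496, -0.01065611, -0.00160829]), 'gripper_width': 91.02009111804915}
side 440.4560121086284 440.4560121086284 318.97270165685245 245.882138343927 [-0.04471674  0.          0.          0.          0.        ] [[ 9.09669540e-01  2.40718395e-01 -3.38461198e-01  2.34944632e+02]
 [-4.15088674e-01  4.98979873e-01 -7.60736800e-01 -7.19716031e+02]
 [-1.42380156e-02  8.32510505e-01  5.53826270e-01  6.00766650e+02]
 [ 0.00000000e+00  0.00000000e+00  0.00000000e+00  1.00000000e+00]]
top 474.6472307822515 474.6472307822515 323.27575391433845 243.26255914905207 [0.03245339 0.         0.         0.         0.        ] [[ 1.17588282e-02  9.82909963e-01 -1.83711010e-01  3.00861816e+02]
 [-9.99914512e-01  1.26091226e-02  3.46092072e-03 -4.88320979e+01]
 [ 5.71820811e-03  1.83654609e-01  9.82974205e-01  1.28593992e+03]
 [ 0.00000000e+00  0.00000000e+00  0.00000000e+00  1.00000000e+00]]
```

View pics/side0.png

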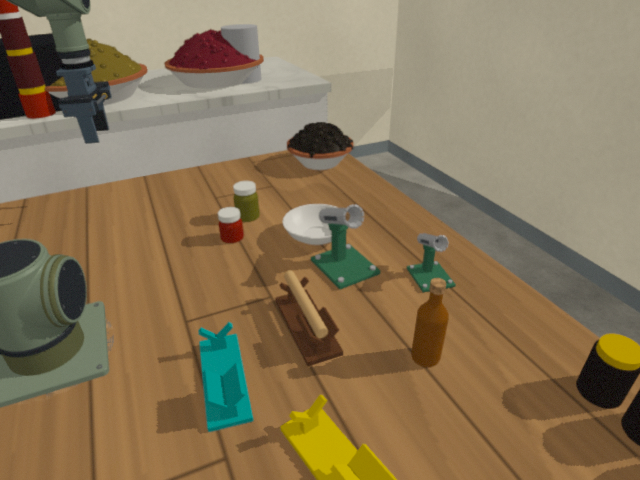

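View pics/top0.png

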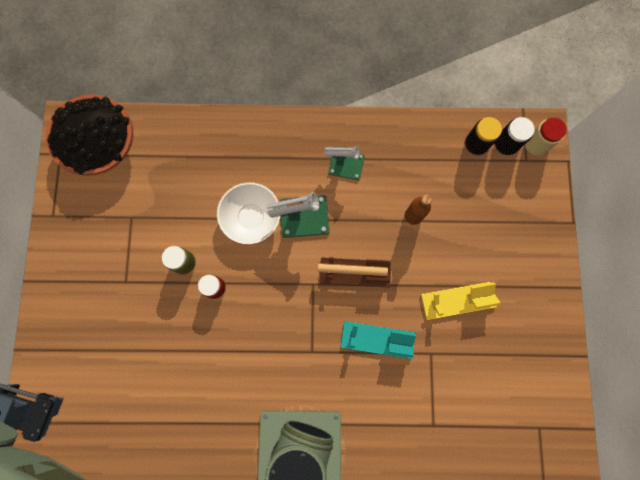

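The brown rest with the dowel is at top (354,270) / side (308,320). The turquoise (378,340) and yellow (460,300) rests are decoys. There are two sleeves, a large one at top (292,205) and a small one at (343,153). The large one overhangs the bowl, so I'll check it in an enlarged crop.

```bash
cat > h.py <<'E'
import cv2,numpy as np,pickle
def cam(f):
    K=np.array([[f['fx'],0,f['cx']],[0,f['fy'],f['cy']],[0,0,1]]);return K,np.array(f['dist_coeffs'],float),np.array(f['extrinsics'])
def rays(f,uv):
    K,d,E=cam(f);p=cv2.undistortPoints(np.array(uv,float).reshape(-1,1,2),K,d).reshape(-1,2)
    c=np.c_[p[:,0],-p[:,1],-np.ones(len(p))]
    return E[:3,3],c@E[:3,:3].T
def onz(f,uv,z):
    o,r=rays(f,uv);return o+r*((z-o[2])/r[:,2])[:,None]
def cloud(f,mask=None):
    v,u=np.nonzero(f['depth']>0 if mask is None else (mask>0)&(f['depth']>0))
    o,r=rays(f,np.c_[u,v]);return o+r*f['depth'][v,u][:,None],np.c_[u,v]
def proj(f,P):
    K,d,E=cam(f);q=(np.array(P,float).reshape(-1,3)-E[:3,3])@E[:3,:3]
    q=np.c_[q[:,0],-q[:,1],-q[:,2]]
    return cv2.projectPoints(q,np.zeros(3),np.zeros(3),K,d)[0].reshape(-1,2)
def grab(n,tag):
    from workcell import grab_frame
    f=grab_frame(n);pickle.dump(f,open(f'{n}{tag}.pkl','wb'));return f
def load(n,tag): return pickle.load(open(f'{n}{tag}.pkl','rb'))
def crop(f,x,y,w,h,s): 
    return cv2.resize(f['image'][y:y+h,x:x+w,::-1],None,fx=s,fy=s,interpolation=cv2.INTER_CUBIC)
E
python3 - <<'E'
from h import *
t=load('top',0);s=load('side',0)
cv2.imwrite('pics/c0.png',crop(t,200,130,210,170,3.5))
cv2.imwrite('pics/c1.png',crop(s,265,190,200,175,3.5))
E
```

```text
(no output)
```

View pics/c0.png

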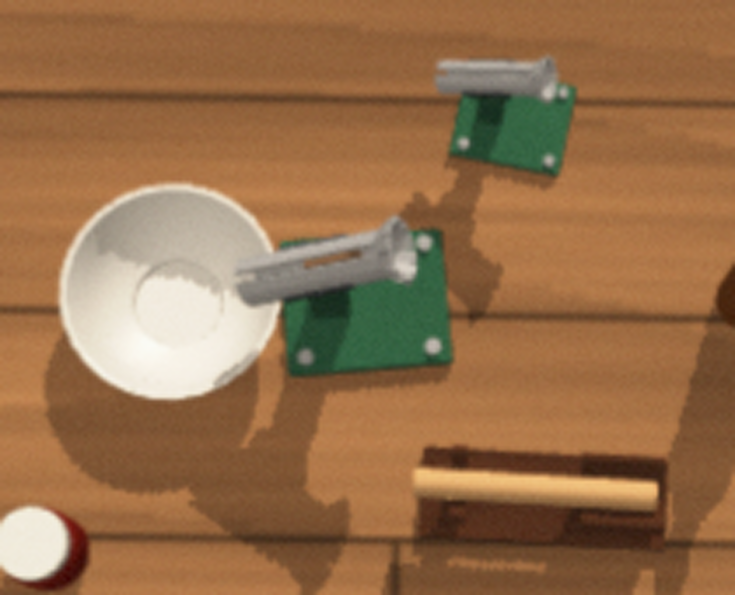

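View pics/c1.png

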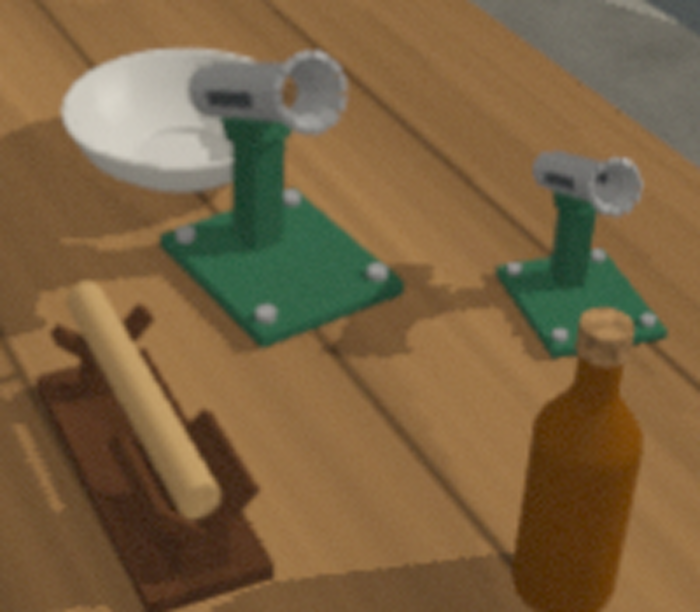

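Crop: the large sleeve runs from mouth (314,201) to exit (270,211) in the top image, over the plate at (305,217) and next to the bowl. The small sleeve at (343,153) has no bowl. The large one is the target. Now measuring.

```bash
python3 - <<'E'
from h import *
t=load('top',0);s=load('side',0)
def hsv(f): return cv2.cvtColor(f['image'],cv2.COLOR_RGB2HSV)
def box(f,m,x0,x1,y0,y1):
    k=np.zeros_like(m);k[y0:y1,x0:x1]=m[y0:y1,x0:x1];return k
# plate
for f,b in((t,(275,335,190,240)),(s,(300,385,200,290))):
    h=hsv(f);m=box(f,((h[:,:,0]>60)&(h[:,:,0]<95)&(h[:,:,1]>110)).astype(np.uint8),*b)
    P,uv=cloud(f,m);k=abs(P[:,2]-12)<5
    print('plate n',k.sum(),np.median(P[k],0), 'zmed')
    v=uv[k];Q=onz(f,v,12)[:,:2].astype(np.float32)
    r=cv2.minAreaRect(Q);print(r)
# grey sleeve
for f,b in((t,(262,322,190,222)),(s,(318,366,200,232))):
    h=hsv(f);m=box(f,(h[:,:,1]<75).astype(np.uint8),*b)
    P,uv=cloud(f,m);k=(P[:,2]>85)&(P[:,2]<200);P=P[k]
    print('sleeve',k.sum(),P.min(0),P.max(0));c=P.mean(0);w=np.linalg.svd(P-c)[2][0];print(c,w,np.degrees(np.arctan2(w[1],w[0])),np.degrees(np.arcsin(w[2])))
# dowel
for f,b in((t,(312,394,258,284)),(s,(275,335,260,340))):
    h=hsv(f);m=box(f,((h[:,:,2]>130)&(h[:,:,0]>8)&(h[:,:,0]<30)).astype(np.uint8),*b)
    P,uv=cloud(f,m);k=(P[:,2]>48)&(P[:,2]<75);P=P[k]
    print('dowel',k.sum(),P.min(0),P.max(0));c=P.mean(0);w=np.linalg.svd(P-c)[2][0];w*=np.sign(w[1])
    a=(P-c)@w;print(c,w,np.degrees(np.arctan2(w[1],w[0])),np.degrees(np.arcsin(w[2])),a.min(),a.max(),'mid',c+w*(a.min()+a.max())/2)
    # rest
    m=box(f,((h[:,:,2]<110)).astype(np.uint8),b[0]-3,b[1]+3,b[2]-10,b[3]+20)
# bowl
h=hsv(t);m=box(t,((h[:,:,1]<70)&(h[:,:,2]>120)).astype(np.uint8),210,290,180,250)
P,uv=cloud(t,m);k=(P[:,2]<60)&(P[:,2]>45)
print('bowl rim',k.sum(),P[k].min(0),P[k].max(0))
E
```

```text
plate n 823 [595.52148703 -10.40681838  12.37423479] zmed
((612.8607788085938, 1.20220947265625), (100.56641387939453, 124.27592468261719), 6.575899124145508)
plate n 1272 [609.48639991 -13.44590604  11.9793754 ] zmed
((614.80517578125, -6.0695343017578125), (107.19993591308594, 128.3456268310547), 5.880713939666748)
sleeve 734 [588.82329408 -38.69396722  85.32992727] [641.11873519  92.17555475 172.64927862]
[610.9801449   22.53335105 133.54571733] [-0.10664716  0.923653   -0.36809172] 96.58634064433643 -21.597976817652235
sleeve 742 [590.65507896 -39.33521683  86.04561781] [644.89573648  92.83545643 170.80530971]
[612.66934651   7.94993599 132.62550884] [-0.28019055  0.8852497  -0.37124955] 107.56310990424807 -21.792700951590877
dowel 541 [ 449.80373904 -219.40618212   48.1889916 ] [476.97218107 -40.19539256  71.02652229]
[ 462.21456862 -130.15403794   64.22230361] [0.03706836 0.99930358 0.00427795] 87.87563306559818 0.24510915690393204 -89.1100705840349 90.04679464100984 mid [ 462.23193003 -129.68600209   64.22430724]
dowel 763 [ 449.91876192 -220.0252137    48.9065987 ] [491.24595687 -36.01579006  68.30850701]
[ 462.0748073  -141.61134943   63.17594618] [0.03664755 0.99924498 0.01290078] 87.89960511012858 0.7391805683771893 -78.72876112354422 105.26154232272184 mid [ 462.56098796 -128.35497523   63.34709292]
bowl rim 448 [529.10104316  65.81135381  45.04566822] [696.54866896 230.88571713  56.9520634 ]
```

```bash
cat >> h.py <<'E'
from scipy.optimize import least_squares
def hsv(f): return cv2.cvtColor(f['image'],cv2.COLOR_RGB2HSV)
def box(m,x0,x1,y0,y1):
    k=np.zeros_like(m);k[y0:y1,x0:x1]=m[y0:y1,x0:x1];return k
def axis(yaw,sl):  # downslope direction
    return np.array([np.cos(yaw)*np.cos(sl),np.sin(yaw)*np.cos(sl),-np.sin(sl)])
def cylfit(P,r,c0,yaw0,sl0,fixsl=None,it=3):
    """axis point near c0, params: lateral, height, yaw, slope"""
    lat=np.array([-np.sin(yaw0),np.cos(yaw0),0]);lat/=np.linalg.norm(lat)
    def un(p):
        sl=fixsl if fixsl is not None else p[3]
        return c0+lat*p[0]+np.array([0,0,p[1]]),axis(p[2],sl)
    def res(p):
        c,w=un(p);q=P-c;return np.linalg.norm(np.cross(q,w),axis=1)-r
    s=least_squares(res,[0,0,yaw0,sl0],loss='soft_l1',f_scale=1.0)
    c,w=un(s.x);return c,w,s.x,res(s.x)
E
python3 - <<'E'
from h import *
t=load('top',0);s=load('side',0);rad=np.radians
C=[]
for f,b in((t,(262,322,190,222)),(s,(318,366,200,232))):
    m=box((hsv(f)[:,:,1]<75).astype(np.uint8),*b);P,_=cloud(f,m);C.append(P[(P[:,2]>85)&(P[:,2]<200)])
c0=np.array([612,25,122.]);
for name,P in(('top',C[0]),('side',C[1]),('both',np.vstack(C))):
  for fs in (None,rad(25)):
    c,w,Q=c0,axis(rad(96.2),rad(25)),P
    for i in range(4):
        a=(P-c)@w;d=np.linalg.norm(np.cross(P-c,w),axis=1)
        k=(a>-40)&(a<48)&(abs(d-17.5)<(8,5,4,3)[i]);Q=P[k]
        c,w,x,r=cylfit(Q,17.5,c0,rad(96.2),rad(25),fs)
    a=(P-c)@w
    print(name,fs,k.sum(),c.round(1),w.round(3),'yaw %.2f slope %.2f rms %.2f'%(*np.degrees(x[2:]),np.sqrt((r**2).mean())),'axial ext',np.percentile(a,[0,1,99,100]).round(1))
    # axis at y=25 for comparison; exit at z=95, mouth at 149.5
    for z in(95,149.5):print('  z',z,(c+w*(z-c[2])/w[2]).round(1))
D=[]
for f,b in((t,(312,394,258,284)),(s,(275,335,260,340))):
    h=hsv(f);m=box(((h[:,:,2]>130)&(h[:,:,0]>8)&(h[:,:,0]<30)).astype(np.uint8),*b)
    P,uv=cloud(f,m);D.append(P[(P[:,2]>48)&(P[:,2]<75)])
for name,P in(('top',D[0]),('side',D[1]),('both',np.vstack(D))):
    c0=np.array([462.3,-129.5,55]);c,w=c0,axis(rad(87.9),0)
    for i in range(4):
        d=np.linalg.norm(np.cross(P-c,w),axis=1);k=abs(d-11)<(8,4,3,3)[i]
        c,w,x,r=cylfit(P[k],11,c0,rad(87.9),0)
    a=(P[k]-c)@w;print('dowel',name,k.sum(),c.round(1),np.degrees(x[2:]).round(2),np.percentile(a,[0,1,99,100]).round(1))
h=hsv(t);m=box(((h[:,:,2]<95)&(h[:,:,0]<15)).astype(np.uint8),310,400,250,295)
P,uv=cloud(t,m);k=abs(P[:,2]-12)<4;print('rest plate',k.sum(),cv2.minAreaRect(onz(t,uv[k],12)[:,:2].astype(np.float32)))
for z0,z1 in((55,72),):
    k=(P[:,2]>z0)&(P[:,2]<z1);print(k.sum(),P[k].min(0),P[k].max(0))
E
```

```text
top None 378 [613.   25.1 124.1] [-0.087  0.903 -0.421] yaw 95.50 slope 24.87 rms 1.41 axial ext [-62.6 -62.   64.8  69.3]
  z 95 [607.   87.6  95. ]
  z 149.5 [618.3 -29.4 149.5]
top 0.4363323129985824 377 [613.   25.1 124.1] [-0.087  0.902 -0.423] yaw 95.48 slope 25.00 rms 1.39 axial ext [-62.6 -62.   64.8  69.2]
  z 95 [607.1  87.2  95. ]
  z 149.5 [618.2 -29.1 149.5]
side None 347 [614.4  25.3 123.5] [-0.082  0.902 -0.425] yaw 95.18 slope 25.12 rms 1.25 axial ext [-64.1 -61.4  63.8  68.4]
  z 95 [608.9  85.8  95. ]
  z 149.5 [619.4 -29.9 149.5]
side 0.4363323129985824 347 [614.4  25.3 123.5] [-0.081  0.903 -0.423] yaw 95.14 slope 25.00 rms 1.25 axial ext [-64.2 -61.5  63.8  68.4]
  z 95 [608.9  86.1  95. ]
  z 149.5 [619.3 -30.3 149.5]
both None 726 [613.8  25.2 123.7] [-0.083  0.903 -0.422] yaw 95.24 slope 24.95 rms 1.39 axial ext [-64.  -61.9  64.3  69.1]
  z 95 [608.1  86.6  95. ]
  z 149.5 [618.8 -30.  149.5]
both 0.4363323129985824 728 [613.8  25.2 123.7] [-0.083  0.903 -0.423] yaw 95.24 slope 25.00 rms 1.40 axial ext [-64.  -61.9  64.3  69.1]
  z 95 [608.1  86.5  95. ]
  z 149.5 [618.8 -29.9 149.5]
dowel top 468 [ 462.  -129.5   55.7] [87.4   0.18] [-89.7 -88.7  86.9  89.4]
dowel side 714 [ 463.9 -129.6   55. ] [ 8.743e+01 -2.000e-02] [-90.8 -89.8  90.4  93.2]
dowel both 1153 [ 463.4 -129.5   55.1] [ 8.746e+01 -4.000e-02] [-90.8 -89.5  89.2  93.2]
rest plate 623 ((460.2716064453125, -139.20445251464844), (187.04104614257812, 68.78397369384766), 87.32233428955078)
298 [ 429.37288271 -227.70999251   55.01316939] [491.47226312 -66.41785237  68.64393291]
```

Both fits agree with the given sizes:

| Item | Position (mm) | Check |
|---|---|---|
| Sleeve mouth | (618.8, -30, 149.5) | yaw 95.2°, slope 25.0°, length 129 |
| Sleeve exit | (608.3, 86.5, 95) | same axis |
| Dowel middle | (463, -129.5, 55) | yaw 87.5° |

Moving above the dowel.

Emit:
servo_tool(
  motion=[15.3,-34.2,-4.6,0,0,-0.067,55,15.3,-34.2,-4.6,0,0,-0.067,55,15.3,-34.2,-4.6,0,0,-0.067,55,15.3,-34.2,-4.6,0,0,-0.067,55,15.3,-34.2,-4.6,0,0,-0.067,55,15.3,-34.2,-4.6,0,0,-0.067,55,15.3,-34.2,-4.6,0,0,-0.067,55,15.3,-34.2,-4.6,0,0,-0.067,55,15.3,-34.2,-4.6,0,0,-0.067,55,15.3,-34.2,-4.6,0,0,-0.067,55],
)

```text
time_s: 0.93
ee_pos: [310.7, 209.2, 186.7]
ee_rot: [180.0, -0.0, 35.5]
force: [0.7, 0.7, -0.6]
gripper_width: 50.2
```

Emit:
servo_tool(
  motion=[15.3,-34.2,-4.6,0,0,-0.067,55,15.3,-34.2,-4.6,0,0,-0.067,55,15.3,-34.2,-4.6,0,0,-0.067,55,15.3,-34.2,-4.6,0,0,-0.067,55,15.3,-34.2,-4.6,0,0,-0.067,55,15.3,-34.2,-4.6,0,0,-0.067,55,15.3,-34.2,-4.6,0,0,-0.067,55,15.3,-34.2,-4.6,0,0,-0.067,55,15.3,-34.2,-4.6,0,0,-0.067,55,15.3,-34.2,-4.6,0,0,-0.067,55],
)

```text
time_s: 1.77
ee_pos: [463.8, -132.9, 140.5]
ee_rot: [-180.0, 0.0, -2.9]
force: [0.7, 1.0, 0.2]
gripper_width: 50.2
```

Emit:
servo_tool(
  motion=[0,0,0,0,0,0,55,0,0,0,0,0,0,55],
)

```text
time_s: 1.93
ee_pos: [463.7, -132.4, 140.2]
ee_rot: [-180.0, 0.1, -2.9]
force: [-0.3, 0.0, 0.2]
gripper_width: 50.4
```

Emit:
servo_tool(
  motion=[-0.7,0,-20,0,0,0.005,55,0,0,-20,0,0,0,55,0,0,-20,0,0,0,55,0,0,-15,0,0,0,55,0,0,-9.5,0,0,0,55,0,0,0,0,0,0,55,0,0,0,0,0,0,55],
)

```text
time_s: 2.52
ee_pos: [462.7, -130.3, 56.6]
ee_rot: [-180.0, 0.0, -2.3]
force: [0.9, -0.2, 0.8]
gripper_width: 49.9
```

Emit:
servo_tool(
  motion=[0,0,0,0,0,0,20,0,0,0,0,0,0,15,0,0,0,0,0,0,10,0,0,0,0,0,0,10,0,0,0,0,0,0,10,0,0,0,0,0,0,10],
  newtons=40,
)

```text
time_s: 3.02
ee_pos: [462.9, -131.1, 56.9]
ee_rot: [180.0, -0.0, -2.4]
force: [-1.7, -0.7, 3.4]
gripper_width: 20.9
```

Emit:
servo_tool(
  motion=[0,0,10,0,0,0,10,0,0,20,0,0,0,10,0,0,30,0,0,0,10,0,0,30,0,0,0,10,0,0,30,0,0,0,10,0,0,30,0,0,0,10,0,0,10,0,0,0,10,0,0,0,0,0,0,10],
)

```text
time_s: 3.68
ee_pos: [464.5, -131.5, 218.9]
ee_rot: [179.9, -0.4, -2.4]
force: [0.3, -0.3, -0.8]
gripper_width: 20.9
```

```bash
cat > look.py <<'E'
from h import *
import sys
from workcell import sensors
def run(tag,c0,yaw,sl,half=95,show=True):
    c0=np.array(c0,float);rad=np.radians;D=[]
    for n in('top','side'):
        f=grab(n,tag);h=hsv(f);m=((h[:,:,2]>100)&(h[:,:,0]>8)&(h[:,:,0]<30)&(h[:,:,1]>60)).astype(np.uint8)
        P,uv=cloud(f,m);w=axis(rad(yaw),rad(sl))
        k=(abs((P-c0)@w)<half+8)&(np.linalg.norm(np.cross(P-c0,w),axis=1)<25);P=P[k]
        D.append(P);print(n,k.sum())
    for name,P in zip(('top','side','both'),D+[np.vstack(D)]):
        if len(P)<60: continue
        c,w=c0,axis(rad(yaw),rad(sl))
        for i in range(4):
            d=np.linalg.norm(np.cross(P-c,w),axis=1);k=abs(d-11)<(14,6,3,3)[i]
            if k.sum()<40: break
            c,w,x,r=cylfit(P[k],11,c0,rad(yaw),rad(sl))
        a=(P[k]-c)@w;e=np.percentile(a,[1,99])
        print(name,k.sum(),'c',c.round(1),'yaw,slope',np.degrees(x[2:]).round(2),'ends',e.round(1),'back',(c+w*e[0]).round(1),'front',(c+w*e[1]).round(1))
    s=sensors.state();print(s['time_s'],s['ee_pos'].round(1),s['ee_rot'].round(2),s['force'].round(1),s['gripper_width'])
E
python3 - <<'E'
from look import *
run('1',[463,-129.5,216],87.5,0)
cv2.imwrite('pics/s1.png',crop(load('side','1'),220,150,220,180,3))
E
```

```text
top 154
side 627
top 141 c [ 464.2 -129.6  218. ] yaw,slope [88.08  0.45] ends [-67.8  88.6] back [ 461.9 -197.3  218.6] front [467.2 -41.  217.3]
side 557 c [ 464.3 -129.6  214.7] yaw,slope [87.31  0.17] ends [-89.3  81.3] back [ 460.1 -218.7  215. ] front [468.1 -48.4 214.5]
both 677 c [ 464.  -129.5  215.5] yaw,slope [87.47 -0.7 ] ends [-89.1  88.4] back [ 460.1 -218.5  214.4] front [468.  -41.3 216.6]
3.7833 [ 462.3 -130.9  215.4] [-1.7998e+02  9.0000e-02 -2.4100e+00] [-0.4 -0.1 -1.5] 20.95114199005225
```

View pics/s1.png

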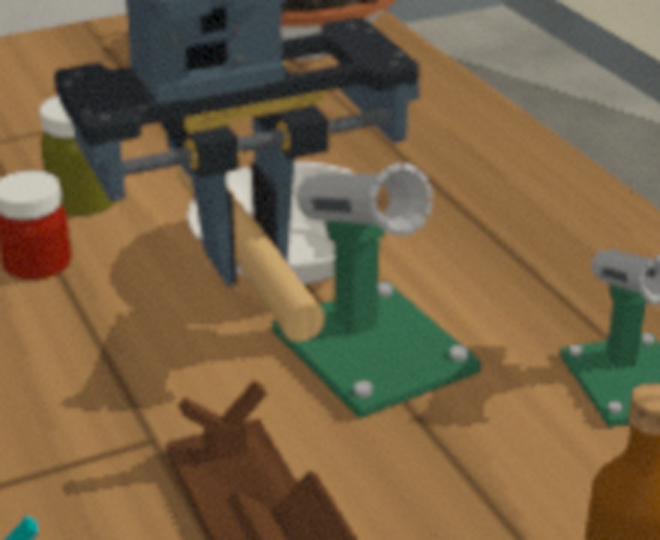

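Emit:
servo_tool(
  motion=[27.8,-6.7,0,0,0,0.0226,10,27.8,-6.7,0,0,0,0.0226,10,27.8,-6.7,0,0,0,0.0226,10,27.8,-6.7,0,0,0,0.0226,10,27.8,-6.7,0,0,0,0.0226,10,27.8,-6.7,0,0,0,0.0226,10,0,0,0,-0.1086,-0.00995,0,10,0,0,0,-0.1086,-0.00995,0,10,0,0,0,-0.1086,-0.00995,0,10,0,0,0,-0.1086,-0.00995,0,10],
)

```text
time_s: 4.62
ee_pos: [629.3, -171.2, 213.8]
ee_rot: [154.8, 0.2, 5.4]
force: [-1.2, -0.4, -0.2]
gripper_width: 21.3
```

Emit:
servo_tool(
  motion=[0,0,0,0,0,0,10,0,0,0,0,0,0,10,0,0,0,0,0,0,10],
)

```text
time_s: 4.87
ee_pos: [629.5, -171.5, 215.2]
ee_rot: [155.1, 0.2, 5.3]
force: [0.7, -0.3, -0.8]
gripper_width: 21.1
```

```bash
python3 - <<'E'
from look import *
run('2',[631.8,-169,214.6],95.24,25)
cv2.imwrite('pics/s2.png',crop(load('side','2'),250,120,250,180,3))
cv2.imwrite('pics/t2.png',crop(load('top','2'),230,120,200,150,3.5))
E
```

```text
top 297
side 715
top 272 c [ 628.7 -169.3  211.1] yaw,slope [94.71 25.92] ends [-92.6 -26.1] back [ 635.5 -252.3  251.6] front [ 630.6 -192.6  222.5]
side 646 c [ 630.6 -169.1  213.3] yaw,slope [95.4  24.87] ends [-92.5  86.9] back [ 638.5 -252.6  252.2] front [623.2 -90.7 176.7]
both 898 c [ 630.4 -169.1  213.1] yaw,slope [95.2 24.8] ends [-92.5  85.4] back [ 638.  -252.7  251.9] front [623.4 -91.9 177.3]
4.9667 [ 629.8 -172.4  216.3] [1.5508e+02 5.0000e-02 5.2600e+00] [-0.1 -0.1  0.1] 21.397868183245677
```

View pics/s2.png

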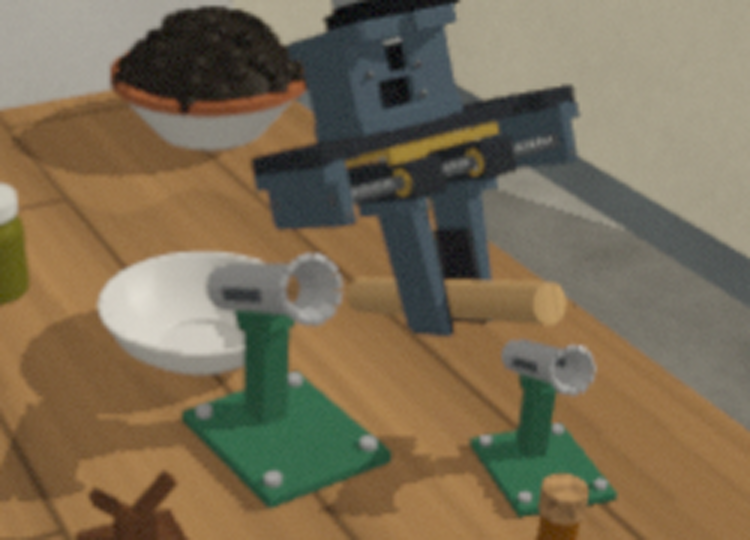

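View pics/t2.png

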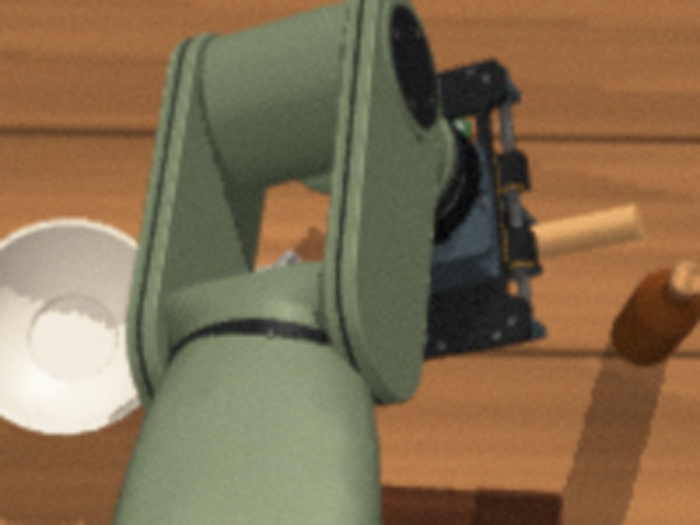

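The dowel is 1.2 mm low in x and about 1.4 mm low in z compared with the sleeve axis, and its tip is about 66 mm before the mouth. I'll correct that and advance.

Emit:
servo_tool(
  motion=[1.2,0,1.4,0,0,0,10,-1.24,13.54,-6.34,0,0,0,10,-1.24,13.54,-6.34,0,0,0,10,-1.24,13.54,-6.34,0,0,0,10,-1.24,13.54,-6.34,0,0,0,10,0,0,0,0,0,0,10,0,0,0,0,0,0,10],
  newtons=50,
)

```text
time_s: 5.55
ee_pos: [626.2, -117.6, 192.8]
ee_rot: [155.0, 0.1, 5.4]
force: [0.5, 0.5, -1.7]
gripper_width: 21.1
```

```bash
python3 - <<'E'
from look import *
run('3',[626.8,-115,188.6],95.24,25)
cv2.imwrite('pics/s3.png',crop(load('side','3'),290,160,150,110,5))
E
```

```text
top 305
side 588
top 264 c [ 624.5 -115.2  189.9] yaw,slope [96.   25.09] ends [-92.5 -20.3] back [ 633.2 -198.5  229.1] front [ 626.4 -133.5  198.5]
side 520 c [ 627.3 -115.   190.5] yaw,slope [95.21 25.06] ends [-92.2  87.1] back [ 634.9 -198.1  229.5] front [620.1 -36.4 153.6]
both 779 c [ 627.1 -115.   190.4] yaw,slope [95.   24.98] ends [-92.3  85.6] back [ 634.3 -198.3  229.3] front [620.3 -37.7 154.2]
5.65 [ 626.4 -118.2  193.3] [ 1.5498e+02 -1.0000e-02  5.3000e+00] [-0.3  0.5 -0.5] 21.613430036506454
```

View pics/s3.png

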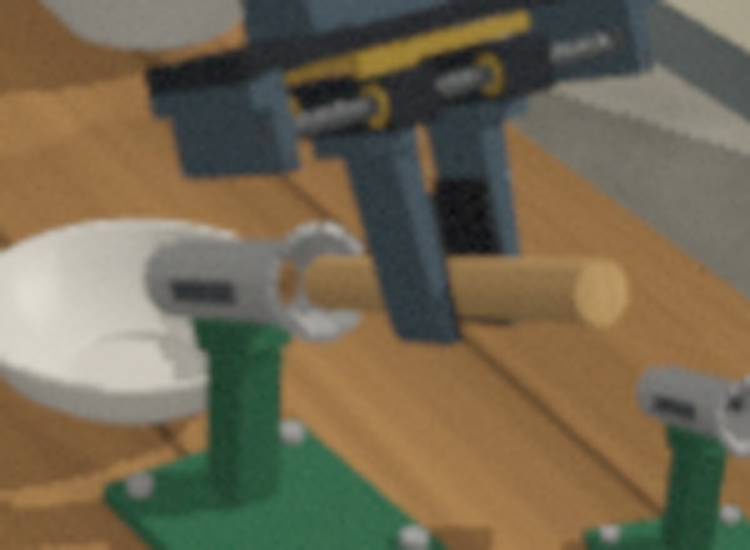

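Emit:
servo_tool(
  motion=[-0.3,0,-1,0,0,0,10,-0.41,4.51,-2.11,0,0,0,10,-0.41,4.51,-2.11,0,0,0,10,-0.41,4.51,-2.11,0,0,0,10,-0.41,4.51,-2.11,0,0,0,10,-0.41,4.51,-2.11,0,0,0,10],
)

```text
time_s: 6.15
ee_pos: [623.6, -93.9, 180.7]
ee_rot: [155.0, 0.1, 5.4]
force: [0.5, 0.0, 0.7]
gripper_width: 21.2
```

Emit:
servo_tool(
  motion=[-0.41,4.51,-2.11,0,0,0,10,-0.41,4.51,-2.11,0,0,0,10,0,0,0,0,0,0,10],
)

```text
time_s: 6.4
ee_pos: [622.6, -84.4, 176.1]
ee_rot: [155.0, 0.1, 5.4]
force: [-1.2, -0.9, -0.1]
gripper_width: 21.0
```

Emit:
servo_tool(
  motion=[-0.41,4.51,-2.11,0,0,0,10,-0.41,4.51,-2.11,0,0,0,10,0,0,0,0,0,0,10],
)

```text
time_s: 6.65
ee_pos: [622.4, -77.4, 173.2]
ee_rot: [154.8, 0.0, 5.4]
force: [-0.2, -4.3, 2.1]
gripper_width: 21.4
```

Emit:
servo_tool(
  motion=[-0.41,4.51,-2.11,0,0,0,10,-0.41,4.51,-2.11,0,0,0,10,0,0,0,0,0,0,10],
)

```text
time_s: 6.9
ee_pos: [621.9, -69.4, 169.7]
ee_rot: [154.7, -0.0, 5.4]
force: [1.6, -6.4, 2.0]
gripper_width: 21.2
```

Emit:
servo_tool(
  motion=[-0.41,4.51,-2.11,0,0,0,10,-0.2,2.7,-1.27,0,0,0,10,0,0,0,0,0,0,10],
)

```text
time_s: 7.15
ee_pos: [621.5, -62.8, 166.7]
ee_rot: [154.6, -0.0, 5.4]
force: [1.0, -8.3, 3.3]
gripper_width: 21.0
```

```bash
python3 - <<'E'
from look import *
run('4',[623,-65,166],95.24,25)
cv2.imwrite('pics/s4.png',crop(load('side','4'),290,160,150,110,5))
E
```

```text
top 289
side 392
top 254 c [621.1 -65.2 165.8] yaw,slope [94.86 25.66] ends [-87.4 -13.3] back [ 627.8 -143.7  203.6] front [622.1 -77.1 171.5]
side 331 c [622.8 -65.  166.5] yaw,slope [95.34 25.47] ends [-86.9  53.9] back [ 630.1 -143.2  203.9] front [618.3 -16.6 143.3]
both 586 c [622.5 -65.  166.2] yaw,slope [95.02 25.48] ends [-87.3  52.4] back [ 629.4 -143.5  203.8] front [618.4 -17.9 143.7]
7.25 [621.5 -62.8 166.7] [ 1.5467e+02 -3.0000e-02  5.4000e+00] [ 1.8 -8.1  2.6] 21.159352759155947
```

View pics/s4.png

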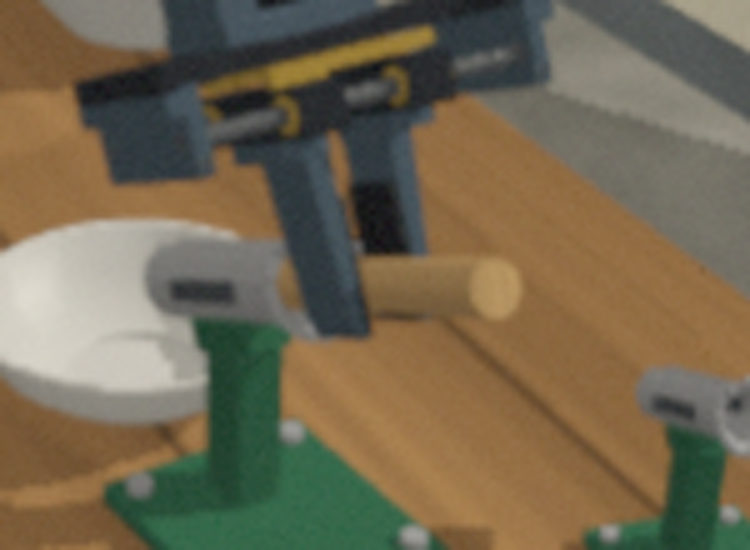

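Emit:
servo_tool(
  motion=[-0.25,2.7,-1.27,0,0,0,10,-0.25,2.7,-1.27,0,0,0,10,0,0,0,0,0,0,10],
)

```text
time_s: 7.5
ee_pos: [621.0, -57.7, 164.3]
ee_rot: [154.6, -0.0, 5.4]
force: [2.4, -9.2, 3.3]
gripper_width: 21.2
```

Emit:
servo_tool(
  motion=[0,0,0,0,0,0,40,0,0,0,0,0,0,60,0,0,0,0,0,0,60,0,0,0,0,0,0,60],
)

```text
time_s: 7.83
ee_pos: [620.0, -54.4, 162.1]
ee_rot: [155.0, 0.1, 5.4]
force: [-0.4, 1.2, -0.1]
gripper_width: 44.9
```

```bash
python3 - <<'E'
from look import *
run('5',[623,-75,166],95.24,18)
cv2.imwrite('pics/s5.png',crop(load('side','5'),290,160,150,110,5))
E
```

```text
top 340
side 480
top 317 c [623.3 -75.  159.8] yaw,slope [95.62 17.69] ends [-75.7  28.8] back [ 630.4 -146.7  182.8] front [620.6 -47.7 151. ]
side 426 c [625.6 -74.8 159.7] yaw,slope [95.81 17.73] ends [-75.4  39.7] back [ 632.8 -146.2  182.6] front [621.7 -37.2 147.6]
both 712 c [625.2 -74.8 159.6] yaw,slope [95.45 17.78] ends [-75.6  35.7] back [ 632.1 -146.4  182.7] front [622.  -40.9 148.7]
7.9333 [620.  -54.5 162.1] [1.5503e+02 7.0000e-02 5.3700e+00] [ 0.  -0.6  0.2] 52.674038866316266
```

View pics/s5.png

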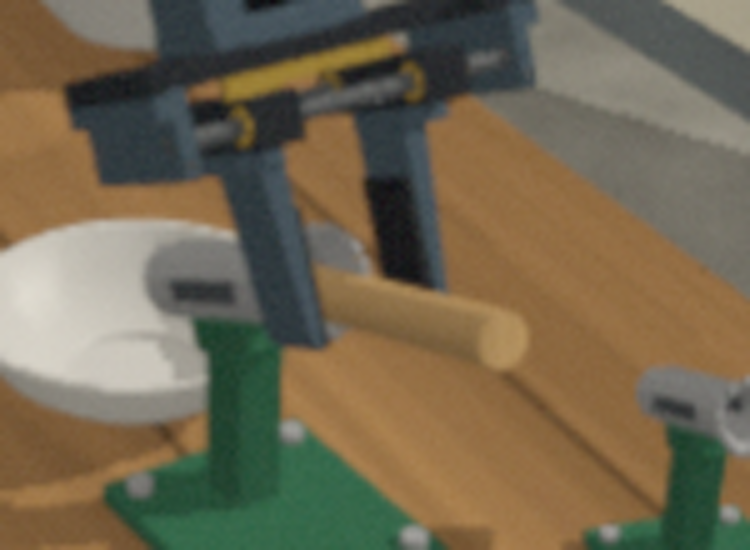

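Sagged slope is 17.8°, with the back end at (632,-146.5,182.7). Regrasping about 20 mm from the back end.

Emit:
servo_tool(
  motion=[2.5,-18.3,3.6,0,0,0,60,2.5,-18.3,3.6,0.042,0.004,0,60,2.5,-18.3,3.6,0.042,0.004,0,60,2.5,-18.3,3.6,0.042,0.004,0,60,0,0,0,0,0,0,60,0,0,0,0,0,0,60],
)

```text
time_s: 8.43
ee_pos: [630.1, -129.2, 177.0]
ee_rot: [162.3, 0.0, 5.2]
force: [0.2, 0.1, 0.2]
gripper_width: 54.6
```

```bash
python3 - <<'E'
from look import *
run('6',[625,-75,160],95.5,17.8)
cv2.imwrite('pics/s6.png',crop(load('side','6'),290,160,150,110,5))
E
```

```text
top 13
side 381
side 325 c [625.7 -74.9 159.7] yaw,slope [95.76 17.71] ends [-75.6  69.2] back [ 632.9 -146.6  182.7] front [619.1  -9.4 138.6]
both 334 c [625.7 -74.9 159.7] yaw,slope [95.72 17.68] ends [-75.6  69. ] back [ 632.8 -146.6  182.6] front [619.1  -9.5 138.7]
8.5333 [ 629.7 -127.5  176.3] [1.6228e+02 1.1000e-01 5.3600e+00] [ 0.1  0.1 -0.1] 54.70633128469591
```

View pics/s6.png

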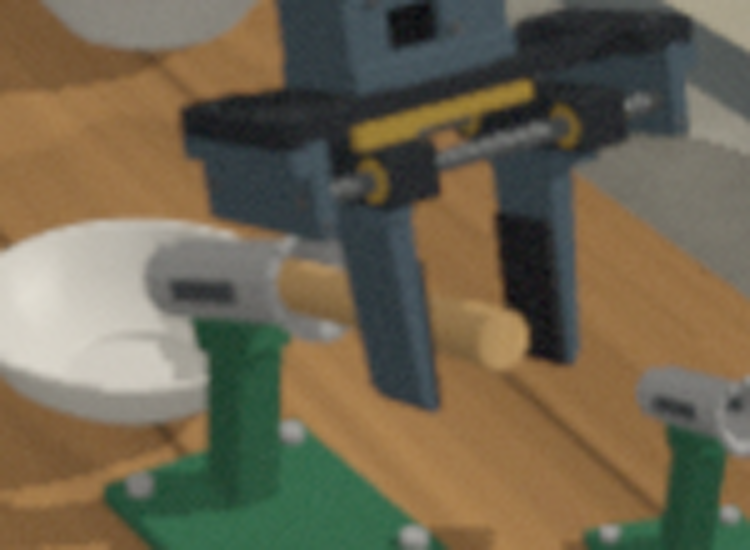

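Emit:
servo_tool(
  motion=[0.8,0,0,0,0,0,30,0,0,0,0,0,0,10,0,0,0,0,0,0,10,0,0,0,0,0,0,10,0,0,0,0,0,0,10,0,0,0,0,0,0,10,0,0,0,0,0,0,10],
  newtons=50,
)

```text
time_s: 9.12
ee_pos: [630.6, -127.8, 176.7]
ee_rot: [162.3, 0.1, 5.4]
force: [-0.3, 1.2, -0.4]
gripper_width: 21.2
```

Emit:
servo_tool(
  motion=[-0.2,0.8,3,-0.025,-0.0023,0,10,-0.3,1.3,3,-0.025,-0.0023,0,10,-0.3,1.3,3,-0.025,-0.0023,0,10,0,0,0,0,0,0,10],
)

```text
time_s: 9.45
ee_pos: [630.2, -123.8, 185.9]
ee_rot: [157.9, 0.1, 5.4]
force: [-0.1, -0.4, -1.0]
gripper_width: 21.2
```

Emit:
servo_tool(
  motion=[-0.3,1.3,3,-0.025,-0.0023,0,10,-0.3,1.3,3,-0.025,-0.0023,0,10,0,0,0,0,0,0,10,0,0,0,0,0,0,10],
)

```text
time_s: 9.78
ee_pos: [629.6, -121.9, 191.6]
ee_rot: [155.1, 0.1, 5.4]
force: [-0.0, -0.2, -1.1]
gripper_width: 21.1
```

```bash
python3 - <<'E'
from look import *
run('7',[624,-75,170],95.5,24.5)
print(sensors.state()['torque'])
cv2.imwrite('pics/s7.png',crop(load('side','7'),290,160,150,110,5))
E
```

```text
top 40
side 382
side 304 c [625.9 -74.8 169.6] yaw,slope [95.97 24.93] ends [-72.3  68.5] back [ 632.7 -140.   200.1] front [619.4 -13.1 140.7]
both 317 c [625.8 -74.8 169.6] yaw,slope [95.78 24.84] ends [-72.5  68.4] back [ 632.4 -140.3  200. ] front [619.6 -13.1 140.8]
9.8833 [ 629.5 -122.3  191.6] [1.5511e+02 8.0000e-02 5.3400e+00] [-0.5 -0.2 -0.1] 21.04249973873251
[0.14625767 0.07232705 0.01053268]
```

View pics/s7.png

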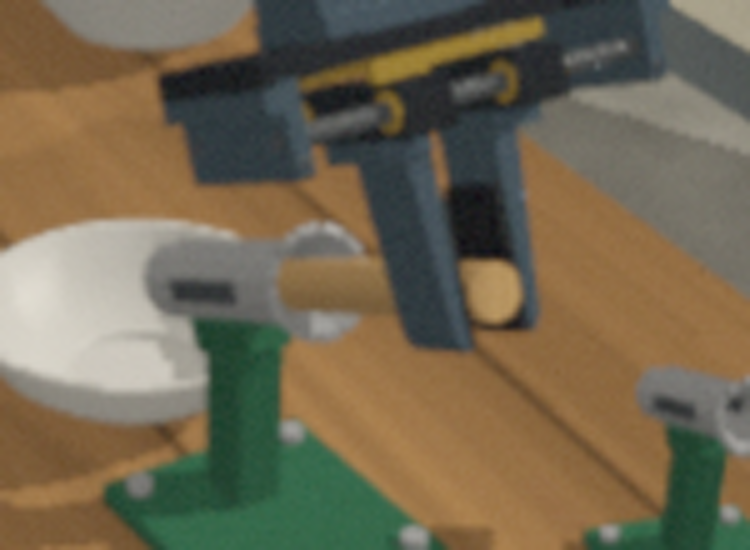

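Emit:
servo_tool(
  motion=[-1.2,0,0.6,0,0,0,10,-0.33,3.61,-1.69,0,0,0,10,-0.33,3.61,-1.69,0,0,0,10,-0.33,3.61,-1.69,0,0,0,10],
)

```text
time_s: 10.22
ee_pos: [628.0, -114.9, 189.8]
ee_rot: [154.6, 0.0, 5.4]
force: [0.5, -10.7, 4.6]
gripper_width: 21.3
```

Emit:
servo_tool(
  motion=[-0.33,3.61,-1.69,0,0,0,10,-0.33,3.61,-1.69,0,0,0,10,-0.33,3.61,-1.69,0,0,0,10],
)

```text
time_s: 10.47
ee_pos: [626.9, -104.2, 184.7]
ee_rot: [154.6, 0.0, 5.4]
force: [0.9, -11.3, 5.0]
gripper_width: 20.9
```

Emit:
servo_tool(
  motion=[-0.33,3.61,-1.69,0,0,0,10,-0.33,3.61,-1.69,0,0,0,10,-0.33,3.61,-1.69,0,0,0,10,-0.33,3.61,-1.69,0,0,0,10],
)

```text
time_s: 10.8
ee_pos: [625.7, -89.5, 177.7]
ee_rot: [154.6, 0.0, 5.4]
force: [1.2, -9.6, 4.8]
gripper_width: 21.1
```

Emit:
servo_tool(
  motion=[-0.33,3.61,-1.69,0,0,0,10,-0.33,3.61,-1.69,0,0,0,10,0,0,0,0,0,0,10],
)

```text
time_s: 11.05
ee_pos: [624.2, -78.0, 171.5]
ee_rot: [155.1, 0.1, 5.3]
force: [-0.1, 0.9, -0.6]
gripper_width: 21.4
```

```bash
python3 - <<'E'
from look import *
run('8',[624,-70,168],95.3,25)
cv2.imwrite('pics/s8.png',crop(load('side','8'),270,160,150,110,5))
E
```

```text
top 50
side 213
side 151 c [625.3 -69.9 167. ] yaw,slope [96.52 24.31] ends [-29.6  65.4] back [628.4 -96.6 179.2] front [618.5 -10.6 140.1]
both 176 c [625.1 -69.9 167.6] yaw,slope [96.2  24.89] ends [-29.6  65.5] back [628.  -96.6 180. ] front [618.7 -10.9 140. ]
11.15 [624.3 -78.2 171.7] [1.5511e+02 9.0000e-02 5.3700e+00] [ 0.7 -0.1 -0.7] 20.922797658097174
```

View pics/s8.png

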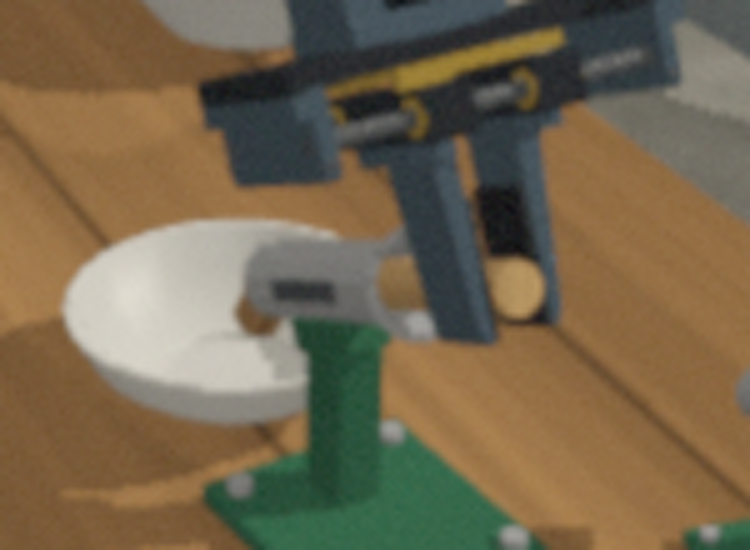

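The cork protrudes at side (321,222) and is past the pads. Pushing on.

Emit:
servo_tool(
  motion=[-0.33,3.61,-1.69,0,0,0,10,-0.33,3.61,-1.69,0,0,0,10,-0.33,3.61,-1.69,0,0,0,10,-0.33,3.61,-1.69,0,0,0,10,0,0,0,0,0,0,10,0,0,0,0,0,0,10],
)

```text
time_s: 11.65
ee_pos: [623.0, -63.9, 165.1]
ee_rot: [155.1, 0.1, 5.4]
force: [0.3, 0.5, -1.1]
gripper_width: 20.9
```

```bash
python3 - <<'E'
from look import *
run('9',[624,-70,168],95.3,25)
cv2.imwrite('pics/s9.png',crop(load('side','9'),270,160,150,110,5))
E
```

```text
top 46
side 167
side 107 c [626.  -69.8 168.2] yaw,slope [97.18 24.9 ] ends [-13.4  65.6] back [627.5 -81.9 173.8] front [618.6 -10.8 140.6]
both 134 c [625.5 -69.9 168.2] yaw,slope [96.64 24.92] ends [-13.9  65.1] back [627.  -82.4 174. ] front [618.7 -11.2 140.7]
11.75 [623.  -64.3 165.4] [1.5506e+02 8.0000e-02 5.3600e+00] [-0.3  0.5 -1.3] 21.271448088749164
```

View pics/s9.png

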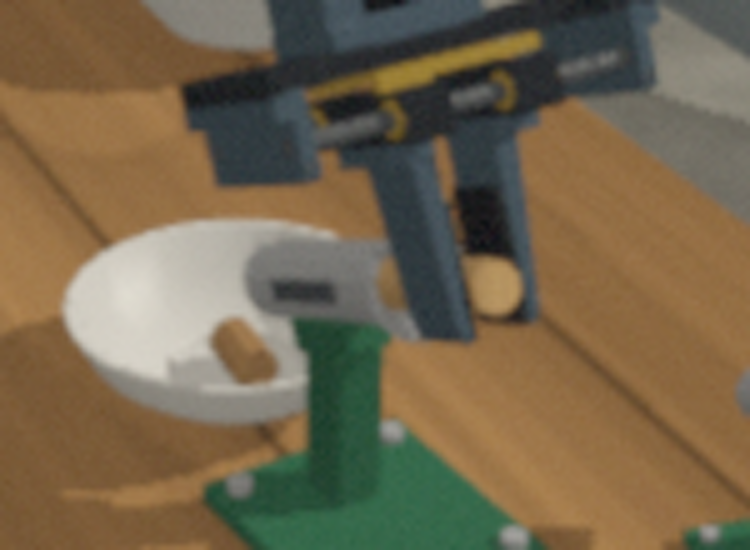

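The cork lies in the bowl at side (318,230). Pulling back to about 57 mm insertion so I can regrasp the dowel at its middle.

Emit:
servo_tool(
  motion=[0.34,-3.66,1.71,0,0,0,10,0.68,-7.31,3.42,0,0,0,10,0.68,-7.31,3.42,0,0,0,10,0.68,-7.31,3.42,0,0,0,10,0.68,-7.31,3.42,0,0,0,10],
)

```text
time_s: 12.17
ee_pos: [626.2, -98.4, 181.4]
ee_rot: [155.1, 0.0, 5.3]
force: [0.6, -0.1, 0.3]
gripper_width: 21.5
```

Emit:
servo_tool(
  motion=[0.68,-7.31,3.42,0,0,0,10,0.68,-7.31,3.42,0,0,0,10,0.68,-7.31,3.42,0,0,0,10,0.34,-3.66,1.71,0,0,0,10,0,0,0,0,0,0,10],
)

```text
time_s: 12.58
ee_pos: [628.6, -123.9, 193.3]
ee_rot: [155.0, 0.0, 5.3]
force: [0.2, 0.5, -0.1]
gripper_width: 21.1
```

```bash
python3 - <<'E'
from look import *
run('10',[624,-75,170],95.3,25)
E
```

```text
top 39
side 387
side 309 c [625.  -74.9 170.4] yaw,slope [95.76 24.96] ends [-73.4  67.2] back [ 631.7 -141.1  201.3] front [618.9 -14.3 142. ]
both 327 c [624.9 -74.9 170.3] yaw,slope [95.64 24.89] ends [-74.9  67.2] back [ 631.6 -142.5  201.9] front [619.  -14.3 142.1]
12.6833 [ 628.5 -122.9  192.8] [1.5507e+02 5.0000e-02 5.3300e+00] [ 0.1  0.9 -0.3] 21.084415202660644
```

Emit:
servo_tool(
  motion=[0.3,-1.4,-3.5,0.03,0.0027,0,10,0.3,-1.4,-3.5,0.03,0.0027,0,10,0.3,-1.4,-3.5,0.03,0.0027,0,10,0.3,-1.4,-3.5,0.03,0.0027,0,10,0,0,0,0,0,0,10],
)

```text
time_s: 13.1
ee_pos: [629.2, -129.0, 178.0]
ee_rot: [162.0, 0.1, 5.3]
force: [-0.7, -1.2, -0.4]
gripper_width: 21.0
```

Emit:
servo_tool(
  motion=[0,0,0,0,0,0,30,0,0,0,0,0,0,30,0,0,0,0,0,0,30],
)

```text
time_s: 13.35
ee_pos: [629.7, -127.8, 178.8]
ee_rot: [161.9, 0.0, 5.4]
force: [-0.2, -0.0, -0.3]
gripper_width: 27.4
```

```bash
python3 - <<'E'
from look import *
run('11',[624,-75,162],95.3,18)
cv2.imwrite('pics/s11.png',crop(load('side','11'),290,160,150,110,5))
E
```

```text
top 4
side 391
side 311 c [624.2 -75.  159.5] yaw,slope [94.96 17.68] ends [-77.2  65.7] back [ 630.6 -148.3  183. ] front [618.8 -12.6 139.5]
both 311 c [624.2 -75.  159.5] yaw,slope [94.96 17.68] ends [-77.2  65.7] back [ 630.6 -148.3  183. ] front [618.8 -12.6 139.5]
13.45 [ 629.7 -127.9  178.9] [1.6195e+02 4.0000e-02 5.4000e+00] [-0.4 -0.9 -0.1] 27.418008542805556
```

View pics/s11.png

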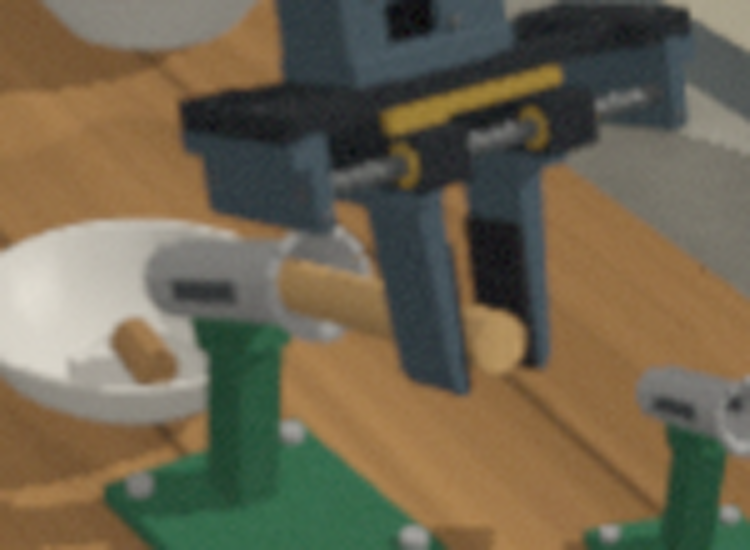

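Emit:
servo_tool(
  motion=[0,0,0,0,0,0,60,0,0,0,0,0,0,60,-1.6,15.7,-5.7,0,0,0,60,-1.6,15.7,-5.7,0,0,0,60,-1.6,15.7,-5.7,0,0,0,60,-1.6,15.7,-5.7,0,0,0,60,0,0,0,0,0,0,60,0,0,0,0,0,0,60],
)

```text
time_s: 14.12
ee_pos: [623.2, -65.2, 155.8]
ee_rot: [161.9, 0.1, 5.5]
force: [0.0, 0.5, 0.3]
gripper_width: 55.0
```

```bash
python3 - <<'E'
from look import *
run('12',[624,-75,160],95.3,18)
cv2.imwrite('pics/s12.png',crop(load('side','12'),290,160,150,110,5))
E
```

```text
top 274
side 443
top 245 c [622.6 -75.1 159.5] yaw,slope [94.31 17.5 ] ends [-76.7   5.3] back [ 628.1 -148.1  182.6] front [622.2 -70.1 157.9]
side 392 c [624.3 -75.  159.4] yaw,slope [95.11 17.74] ends [-77.   29.5] back [ 630.8 -148.1  182.9] front [621.8 -47.  150.4]
both 623 c [624.1 -75.  159.4] yaw,slope [94.72 17.61] ends [-77.1  26.5] back [ 630.1 -148.2  182.7] front [622.  -49.9 151.4]
14.2167 [623.6 -66.2 156.4] [1.6193e+02 1.0000e-02 5.3600e+00] [-0.6 -0.1  0. ] 54.850985716599816
```

View pics/s12.png

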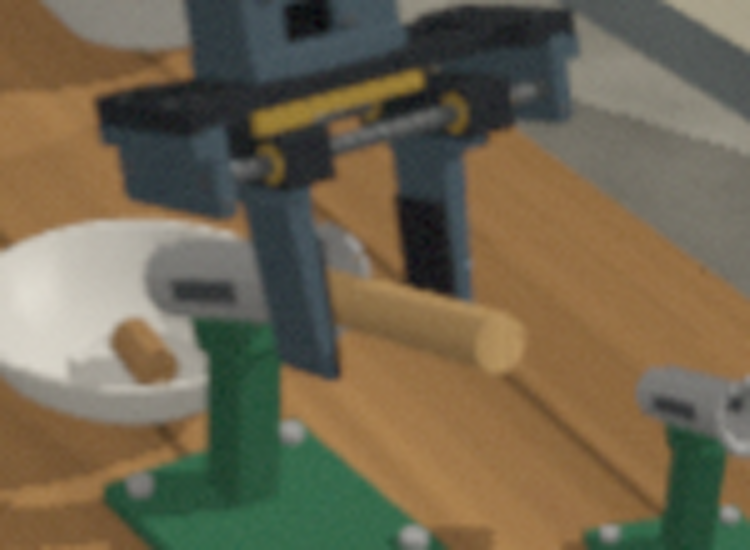

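Well placed. Close the gripper at the middle.

Emit:
servo_tool(
  motion=[0,0,0,0,0,0,30,0,0,0,0,0,0,10,0,0,0,0,0,0,10,0,0,0,0,0,0,10,0,0,0,0,0,0,10,0,0,0,0,0,0,10,0,0,0,0,0,0,10],
  newtons=40,
)

```text
time_s: 14.8
ee_pos: [623.3, -65.7, 156.0]
ee_rot: [162.0, 0.0, 5.4]
force: [-0.5, -0.5, 0.4]
gripper_width: 21.1
```

Emit:
servo_tool(
  motion=[-0.2,0.8,2.1,-0.031,-0.0028,0,10,-0.2,0.8,2.1,-0.031,-0.0028,0,10,-0.2,0.8,2.1,-0.031,-0.0028,0,10,-0.2,0.8,2.1,-0.031,-0.0028,0,10,0,0,0,0,0,0,10],
)

```text
time_s: 15.22
ee_pos: [622.5, -61.3, 164.0]
ee_rot: [154.8, 0.1, 5.4]
force: [0.2, 0.4, -0.4]
gripper_width: 21.3
```

Emit:
servo_tool(
  motion=[0.35,-3.66,1.71,0,0,0,10,0.68,-7.31,3.42,0,0,0,10,0.68,-7.31,3.42,0,0,0,10,0.68,-7.31,3.42,0,0,0,10],
)

```text
time_s: 15.55
ee_pos: [624.8, -89.4, 176.8]
ee_rot: [154.8, 0.1, 5.3]
force: [0.3, 0.2, -0.3]
gripper_width: 21.5
```

Emit:
servo_tool(
  motion=[1.24,-13.54,6.34,0,0,0,10,1.24,-13.54,6.34,0,0,0,10,1.24,-13.54,6.34,0,0,0,10,1.24,-13.54,6.34,0,0,0,10,1.24,-13.54,6.34,0,0,0,10,0,0,0,0.1086,0.00995,0,10,0,0,0,0.1086,0.00995,0,10,0,0,0,0.1086,0.00995,0,10,0,0,0,0.1086,0.00995,0,10,0,0,0,0,0,0,10],
)

```text
time_s: 16.38
ee_pos: [631.2, -160.9, 208.8]
ee_rot: [179.8, -0.1, 5.0]
force: [-0.3, -0.9, 0.1]
gripper_width: 21.7
```

Emit:
servo_tool(
  motion=[-28,4.9,-5,0,0,-0.0218,10,-28,4.9,-5,0,0,-0.0218,10,-28,4.9,-5,0,0,-0.0218,10,-28,4.9,-5,0,0,-0.0218,10,-28,4.9,-5,0,0,-0.0218,10,-28,4.9,-5,0,0,-0.0218,10,0,0,-29,0,0,0,10,0,0,0,0,0,0,10,0,0,0,0,0,0,10],
)

```text
time_s: 17.13
ee_pos: [462.3, -126.1, 148.7]
ee_rot: [179.8, 0.1, -2.1]
force: [1.1, -0.5, -0.3]
gripper_width: 21.3
```

```bash
python3 - <<'E'
from look import *
run('13',[463,-129.5,150],87.5,0)
cv2.imwrite('pics/s13.png',crop(load('side','13'),220,170,200,150,4))
E
```

```text
top 129
side 581
top 124 c [ 461.7 -129.4  149.7] yaw,slope [88.49 -0.  ] ends [-58.3  96.1] back [ 460.1 -187.8  149.7] front [464.2 -33.4 149.7]
side 510 c [ 464.5 -129.6  149.7] yaw,slope [ 8.793e+01 -5.000e-02] ends [-83.5  35.8] back [ 461.5 -213.   149.6] front [465.8 -93.8 149.7]
both 630 c [ 463.6 -129.5  149.8] yaw,slope [89.02 -0.16] ends [-83.4  95.8] back [ 462.1 -213.   149.6] front [465.2 -33.7 150.1]
17.2333 [ 464.4 -126.7  150. ] [ 1.7975e+02 -1.0000e-01 -2.0900e+00] [ 0.7  0.  -0.3] 21.538296008035548
```

View pics/s13.png

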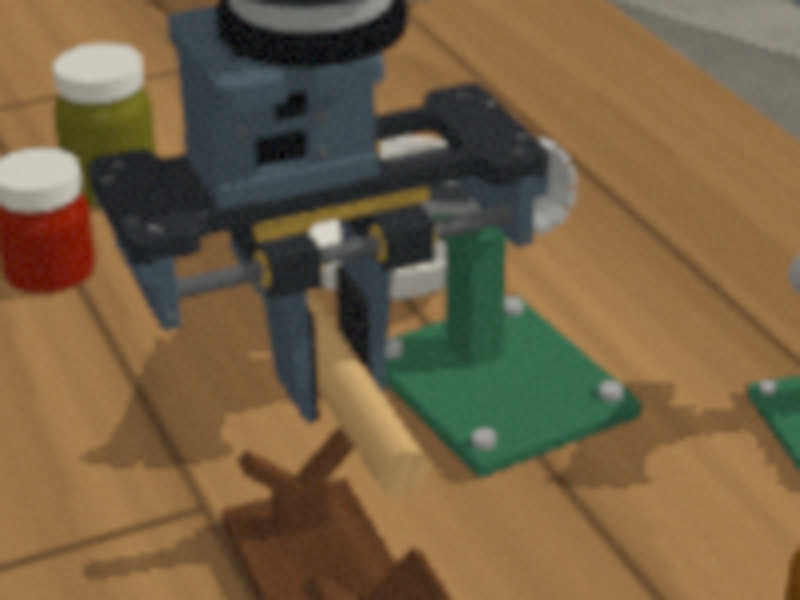

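Emit:
servo_tool(
  motion=[0,-6,-10,0,0,-0.009,10,0,0,-20,0,0,0,10,0,0,-20,0,0,0,10,0,0,-20,0,0,0,10,0,0,-10,0,0,0,10,0,0,0,0,0,0,10,0,0,0,0,0,0,10],
)

```text
time_s: 17.82
ee_pos: [463.6, -132.7, 68.7]
ee_rot: [179.8, 0.0, -2.7]
force: [0.1, 0.6, -0.3]
gripper_width: 21.5
```

```bash
python3 - <<'E'
from look import *
run('14',[463,-129.5,69.5],87.5,0)
cv2.imwrite('pics/s14.png',crop(load('side','14'),240,230,150,140,4))
E
```

```text
top 104
side 596
top 94 c [ 463.  -129.5   70.4] yaw,slope [87.9   0.93] ends [-64.7  89.3] back [ 460.6 -194.2   71.5] front [466.3 -40.3  68.9]
side 498 c [ 464.9 -129.6   69.5] yaw,slope [87.39 -0.3 ] ends [-89.4  20.4] back [ 460.9 -218.9   69. ] front [ 465.9 -109.2   69.6]
both 586 c [ 464.2 -129.6   69.4] yaw,slope [88.23 -0.2 ] ends [-89.3  89. ] back [ 461.4 -218.8   69.1] front [466.9 -40.6  69.7]
17.9167 [ 464.2 -132.8   69.7] [ 1.7979e+02 -1.0000e-01 -2.6500e+00] [ 0.3  0.2 -0. ] 21.213759467653183
```

View pics/s14.png

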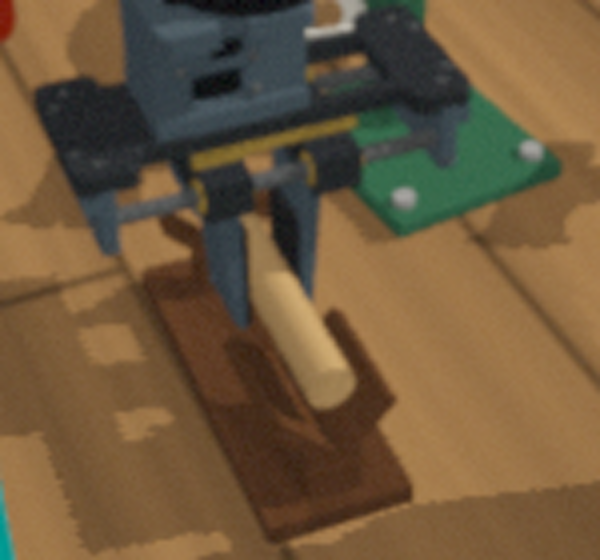

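Aligned in the V. Shift x by -0.6 mm and lower the last 14 mm slowly.

Emit:
servo_tool(
  motion=[-0.6,0,-4,0,0,0,10,0,0,-4,0,0,0,10,0,0,-3,0,0,0,10,0,0,-1.5,0,0,0,10,0,0,0,0,0,0,10],
  newtons=20,
)

```text
time_s: 18.33
ee_pos: [462.2, -132.2, 56.1]
ee_rot: [179.8, 0.1, -2.6]
force: [-0.3, -0.2, -0.2]
gripper_width: 21.5
```

Emit:
servo_tool(
  motion=[0,0,-1,0,0,0,10,0,0,0,0,0,0,10,0,0,0,0,0,0,10],
)

```text
time_s: 18.58
ee_pos: [462.5, -132.3, 55.5]
ee_rot: [179.8, 0.0, -2.6]
force: [0.2, -0.0, 0.1]
gripper_width: 21.9
```

Emit:
servo_tool(
  motion=[0,0,-0.7,0,0,0,10,0,0,0,0,0,0,10,0,0,0,0,0,0,10],
)

```text
time_s: 18.83
ee_pos: [462.8, -132.3, 55.0]
ee_rot: [179.8, -0.0, -2.6]
force: [-0.4, 1.1, 1.0]
gripper_width: 21.7
```

```bash
python3 - <<'E'
from look import *
run('15',[463,-129.5,55],87.5,0)
E
```

```text
top 83
side 599
top 69 c [ 460.  -129.4   54. ] yaw,slope [86.2  -1.23] ends [-60.1  90.1] back [ 456.  -189.3   52.7] front [465.9 -39.5  55.9]
side 514 c [ 463.7 -129.5   55.2] yaw,slope [ 8.739e+01 -6.000e-02] ends [-89.8  20.2] back [ 459.6 -219.2   55.1] front [ 464.6 -109.3   55.2]
both 580 c [ 463.1 -129.5   55.3] yaw,slope [88.03 -0.15] ends [-89.5  87.6] back [ 460.  -218.9   55. ] front [466.1 -42.   55.5]
18.9333 [ 462.8 -132.3   55. ] [ 1.7982e+02 -3.0000e-02 -2.6500e+00] [0.9 1.2 1.3] 21.447092301515852
```

Seated at z ≈ 55, matching the original pose. Release slowly.

Emit:
servo_tool(
  motion=[0,0,0,0,0,0,26,0,0,0,0,0,0,32,0,0,0,0,0,0,45,0,0,0,0,0,0,60,0,0,0,0,0,0,60,0,0,0,0,0,0,60],
)

```text
time_s: 19.43
ee_pos: [462.4, -132.3, 54.7]
ee_rot: [179.8, 0.0, -2.6]
force: [0.3, 1.0, -0.2]
gripper_width: 52.9
```

Emit:
servo_tool(
  motion=[0,0,10,0,0,0,60,0,0,20,0,0,0,60,0,0,35,0,0,0,60,0,0,40,0,0,0,60,0,0,40,0,0,0,60,0,0,40,0,0,0,60,0,0,0,0,0,0,60],
)

```text
time_s: 20.02
ee_pos: [466.4, -133.4, 247.8]
ee_rot: [179.6, -0.9, -2.6]
force: [1.7, -0.8, -0.1]
gripper_width: 54.3
```

Emit:
servo_tool(
  motion=[-10,35,0,0,0,0.05,60,-10,35,0,0,0,0.05,60,-10,35,0,0,0,0.05,60,-10,35,0,0,0,0.05,60,-10,35,0,0,0,0.05,60,-10,35,0,0,0,0.05,60,-10,35,0,0,0,0.05,60,-10,35,0,0,0,0.05,60,-10,35,0,0,0,0.05,60,-10,35,0,0,0,0.05,60],
)

```text
time_s: 20.85
ee_pos: [361.5, 219.2, 239.7]
ee_rot: [179.8, -0.0, 26.2]
force: [0.5, -0.8, 1.2]
gripper_width: 54.5
```

```bash
python3 - <<'E'
from look import *
run('16',[463,-129.5,55],87.5,0)
cv2.imwrite('pics/s16.png',load('side','16')['image'][:,:,::-1])
cv2.imwrite('pics/t16.png',load('top','16')['image'][:,:,::-1])
E
```

```text
top 617
side 919
top 531 c [ 462.1 -129.5   55.9] yaw,slope [87.77 -0.11] ends [-89.4  89.1] back [ 458.6 -218.8   55.7] front [465.6 -40.5  56.1]
side 849 c [ 463.9 -129.5   55.1] yaw,slope [8.749e+01 1.000e-02] ends [-88.8  89.5] back [ 460.  -218.2   55.1] front [467.8 -40.2  55.1]
both 1357 c [ 463.4 -129.5   55.2] yaw,slope [87.51 -0.  ] ends [-89.1  89.3] back [ 459.6 -218.5   55.2] front [467.3 -40.3  55.2]
20.95 [361.  221.6 239.5] [ 1.7993e+02 -1.0000e-02  2.6420e+01] [-0.1  0.2 -0. ] 54.650529118664885
```

View pics/s16.png

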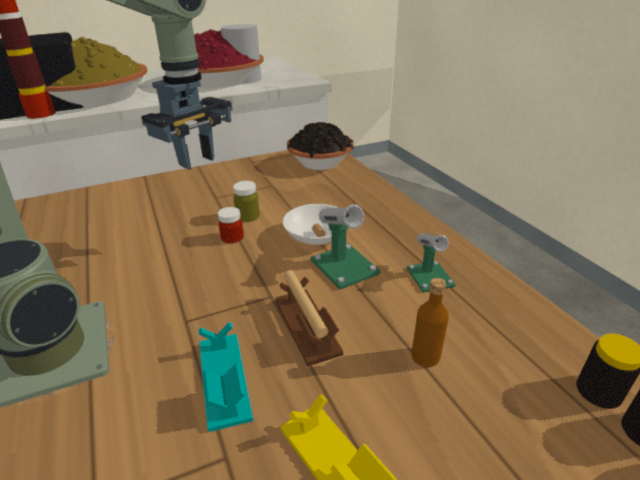

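View pics/t16.png

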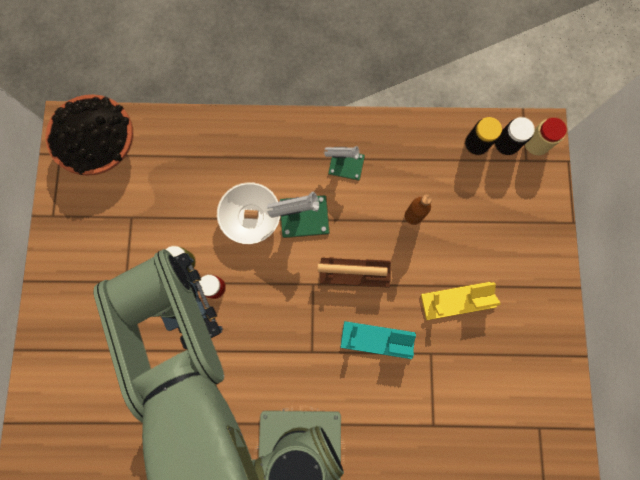

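The cork is in the bowl at side (318,230) and top (251,217). The dowel lies in both notches exactly as at the start. The jars (side (245,200) and (231,225)) and the bottle (430,325) haven't moved. The arm is clear of everything, so I'm handing in.

```bash
python3 -c "
from workcell import env
print(env.job_done())"
```

```text
the job is handed in; nothing more can be done
None
```

The cork is out of the sleeve and lying in the bowl, and the dowel is back in both notches of its rest. I handed the job in at about 21 s of the 64 s allowed.

- **Pushing:** I gripped the dowel at its middle, started it about 59 mm into the sleeve, then regrasped it near its back end and lifted it into line before pushing on. The wrist readings peaked at about 12 N along the sleeve, with at most about 2.5 N sideways.
- **Putting it back:** I pulled the dowel partway out, regrasped it at the middle, withdrew it fully and laid it down.
- **Last checks:** The dowel's middle measured (463.4, -129.5, 55.2) mm at yaw 87.5° and level, within 0.1 mm and 0.1° of its starting pose. In the final pictures both jars and the oil bottle look unmoved, and the arm was well clear of everything.
- **Disagreement between the cameras:** The two views differed by 1–2 mm in x on the sleeve and dowel, within the stated calibration error. During the deep push the fitted dowel line sat 2–3 mm to one side of the fitted sleeve axis, but the forces showed no binding. No check failed.

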